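# Walk the seismometer round to face the azimuth fence

### The job

The seismometer stands askew on the round marble disc of the pier slab. Without gripping, lifting or tipping it, walk it round with gentle fingertip pushes on alternate corners, keeping the whole case within the disc all the while, until one of its two long sides (either will do, so turn it the shorter way) squarely faces the brass fence; leave it standing still there. Leave the pendulum weight, terminal block, lamp and tuning fork on the slab where they are.

Things in the scene. Friction and masses are not known exactly. Their poses are not given: they have to be found in the camera images.
- disc (a point): Centre of the marble disc, 210 mm in diameter with a thin dark rim, let in flush in the top of a fixed concrete slab (400 x 540 mm, top 30 mm above the work surface). The point lies on the slab's top. x points level and square to the brass fence, y runs along the fence, z up. The fence is a brass angle strip 300 mm long and 24 mm high, fixed on the slab; its upright face is 125 mm from this point along +x.
- seismometer: The seismometer: a grey cast box, bare aluminium lid, 95 mm (its x) by 135 mm (its y, the long way), 48 mm high, about 0.9 kg, loose on four small rubber feet under the case (5 mm high, centred 32 mm in x and 46 mm in y from the middle). Walls rise straight from 5 to 42 mm; the lid is set in 3 mm. The long sides, facing its +x and -x, are plain. Origin: centre of the underside; z up.
- socket (a point): Tip of the seismometer's round cable socket, 26 mm wide, which sticks out 13 mm from the middle of its short +y end, 24 mm up. Axes as the seismometer's. The seismometer slides with dry friction, 4 to 10 N. A level push square on a long side near a corner turns it about a point on its long axis some 50 mm beyond the middle, away from the push: the middle shifts that much per radian.
- corner1 (a point): Corner of the case's outline at its +x, +y (47.5 mm and 67.5 mm from the middle), at the height of the underside of the feet.
- corner2 (a point): The same, corner at its -x, +y.
- corner3 (a point): The same, corner at its -x, -y.
- corner4 (a point): The same, corner at its +x, -y.
- weight: Bystander: round brass pendulum weight with a knob on top, 50 mm in diameter, 64 mm high, loose on the slab. Origin: centre of its underside.
- terminal_block: Bystander: black ebonite terminal block with three brass screw terminals, 36 x 85 mm, 39 mm high, loose on the slab. Origin: centre of its underside.
- lamp: Bystander: small round amber bulb in a white porcelain holder, 48 mm in diameter, 63 mm high, loose on the slab. Origin: centre of its underside.
- tuning_fork: Bystander: nickel-plated tuning fork lying flat on the slab on the robot's side, 123 mm long along its y, 24 mm wide, 6 mm high. Origin: on its underside near the root of the prongs.

How it is judged:
At the end, for the whole second after the job is handed in: The seismometer stands still and level on the disc with a long side facing the fence within 0.07 rad (4 degrees), all four corners of its case within the disc's edge (105 mm from the centre, 2 mm over allowed), and the four bystanders within 15 mm of where they were (angle between the y axis of seismometer and the y axis of disc, either way round below 0.07 rad and horizontal distance between each of corner1, corner2, corner3, corner4 and disc below 0.107 m and linear speed of seismometer below 0.01 m/s and angle between seismometer's own z axis and vertical below 0.03 rad and z of seismometer in the frame of disc below 0.003 m and distance of each of weight, terminal_block, lamp, tuning_fork from where it was at the start of the episode below 0.015 m); the robot touches nothing.
It fails at once if a corner of the seismometer's case goes over the edge of the disc (more than 3 mm over) (horizontal distance between any of corner1, corner2, corner3, corner4 and disc above 0.108 m).
It fails at once if the seismometer is lifted or tipped (a rise of more than 5 mm or a lean of more than 0.12 rad) (z of seismometer in the frame of disc above 0.005 m or angle between seismometer's own z axis and vertical above 0.12 rad).
It fails at once if the fingers squeeze or push the seismometer with more than 40 N (contact force between the fingers and seismometer above 40 N).
It fails at once if a bystander is pushed more than 15 mm or lifted (distance of any of weight, terminal_block, lamp, tuning_fork from where it was at the start of the episode above 0.015 m).
It also fails if it takes over 54 s, if anything falls off the work surface, if the arm or the gripper's body presses on something with over 40 N, if the wrist force passes 120 N, or if a joint passes its speed limit or range.

### The arm

A 7-joint arm with a two-finger parallel gripper is mounted at the origin on the work surface. World frame = base frame: x ahead of the robot, y to its left, z up, the work surface at z = 0. Lengths are in m, angles in rad, forces in N, time in s.
With the tool pointing down it reaches from about 0.35 to 0.9 m from the base axis. Payload 19.9 kg.
Tool frame: the origin (TCP) lies midway between the tips of the shut fingers; the grasp point (between the pads) lies 19 mm behind it (r.grasp_offset is the distance from the TCP to the grasp point, in m); z points along the fingers, x is the direction in which the jaws open and shut, and the axes are right-handed (so a half turn about z gives the same grasp; the last joint's range is limited). The gripper opens to 85 mm and grips with 20 to 120 N. Pads are 22 mm wide; open, the fingers measure 114 mm over their backs; the gripper's body (76 mm by 85 mm) begins 54 mm behind the grasp point. The pads swing forward as they close: fully open they stand 13 mm farther back than shut.
Start: joints at [-1.349, 0.417, -0.01, 1.614, 0.005, 1.111, -0.053], TCP at [0.162, 0.604, 0.231] pointing down, gripper open.
Joint ranges: [-2.81, 2.81], [-0.39, 2.02], [-1.27, 1.25], [0.06, 2.57], [-1.19, 4.33], [0.19, 2], [-2.82, 2.82]. Speed limits (rad/s): [1.89, 1.89, 2.39, 2.39, 3.01, 3.01, 3.01].

### API

Orientations are given as a rotation vector (axis times angle).
In Python, from bench import r gives the robot as it stands.
- The arm moves only by the tool servo_tool, never from a script. Its argument "motion" is a list of rows, each a list of 7 numbers: the shift along the tool's x, y, z in mm, then the turn, a rotation vector about the tool's x, y, z in rad, then the closure in counts, from 0 (fully open) to 255 (shut). In form: [[dx, dy, dz, rx, ry, rz, claw], ...]. A call has 1 to 20 rows; each row is the pose to reach, as a shift and turn from the pose commanded when the call began, along the tool's axes at that moment; what a row does not reach only later rows make up. A row lasts 1/8 s, in which the tool goes at most 62.5 mm and 10.7 degrees, less where a joint would pass 70% of its speed; a pose out of reach is approached as far as the arm can. A call with a gripper value outside its range is refused whole. The fingers move at their own pace and stop on an object; the grip force is fixed at half the most. Time passes only in rows, so rows that repeat a pose let the fingers close. It gives the time, the measured TCP pose, the force and the opening at its end, in the units of the state.
- r.sense(): the state, without advancing time (a new reading comes with each control period).
- r.snapshot(name): name is "side" or "top"; returns the picture (400x640x3 uint8, red, green, blue); there is no depth.
- r.camera_params(name): a dict with "intrinsics" (3x3 intrinsics, pixels), "k1" (the pictures are not rectified: a ray, as slopes to the right and down, at radius r is drawn at 1 + k1 r^2 times it, then the intrinsics apply), "R" (3x3) and "t" (3): a world point X has camera coordinates R X + t. Camera axes: x right, y down, z forward; pixel columns grow to the right and rows downward; lengths in m; the calibration is good to about 2 mm. A picture is of the moment at which its call begins. camera_params takes no time and is no camera call.
- r.finish_job(): hands the job in, once; it reports no verdict.
The state is a dict: "t": time; "qpos": joint angles; "qvel": joint speeds; "effort": joint torques, N m; "tool_pos": TCP position; "tcp_rot": TCP orientation; "wrist_force": force on the tool from outside, world axes, zero at the start; "ft_torque": the same for the moment, N m; "width": opening from 0.0 (shut) to 1.0 (fully open).
Only numpy, scipy, OpenCV 4.12 (cv2) and the standard library are available. Lean on these libraries where they do the work, as an engineer would, in place of code of your own. Each camera call takes 0.05 s, during which the arm holds its last target.

## Working session

There is one attempt and no reset: what is moved stays moved. The work goes in short steps, Python scripts to look and compute and a tool call to move; the robot and the scene stay as the last step left them, time stands still between calls to the robot, and variables do not carry over. Pictures are saved under pics/ and viewed, and the job is handed in when it is done.

Besides the shell and the picture viewer there is one more tool, called after "Emit:" by a JSON object that holds its "api" and its "payload", one argument or row to a line. servo_tool: Moves the arm, as the interface text tells. Its arguments: {"type":"object","properties":{"motion":{"type":"array"}},"required":["motion"]}

```bash
ls; mkdir -p pics
python3 - <<'E'
from bench import r
import cv2,numpy as np
np.set_printoptions(precision=4,suppress=True)
s=r.sense();print(s)
for n in("top","side"):
    im=r.snapshot(n);cv2.imwrite(f"pics/{n}0.png",im[:,:,::-1]);print(n,r.camera_params(n))
E
```

```text
pics
{'t': 0.0, 'qpos': array([-1.3495,  0.418 , -0.0103,  1.6142,  0.0047,  1.1107, -0.053 ]), 'qvel': array([-0.0024,  0.0005, -0.0003,  0.0007, -0.0006,  0.0009, -0.0014]), 'effort': array([ -0.0012, -86.4469,   0.678 , -43.4925,   0.019 ,   0.0071,
        -0.    ]), 'tool_pos': array([0.1623, 0.6032, 0.2307]), 'tcp_rot': array([ 2.4927,  1.9108, -0.0014]), 'wrist_force': array([ 0.6515, -0.0963, -0.6323]), 'ft_torque': array([ 0.037 ,  0.008 , -0.0061]), 'width': 1.0010046550874865}
top {'intrinsics': array([[471.678 ,   0.    , 321.0991],
       [  0.    , 471.678 , 194.7256],
       [  0.    ,   0.    ,   1.    ]]), 'k1': -0.08752172300117424, 'R': array([[-0.0179, -0.9998, -0.002 ],
       [-0.9895,  0.018 , -0.1432],
       [ 0.1432, -0.0006, -0.9897]]), 't': array([0.0404, 0.5699, 1.0409])}
side {'intrinsics': array([[519.401 ,   0.    , 320.7577],
       [  0.    , 519.401 , 205.3665],
       [  0.    ,   0.    ,   1.    ]]), 'k1': -0.07547476729975942, 'R': array([[-0.9922, -0.1244,  0.0054],
       [-0.0746,  0.5586, -0.8261],
       [ 0.0997, -0.8201, -0.5635]]), 't': array([0.5468, 0.0861, 1.1311])}
```

View pics/top0.png

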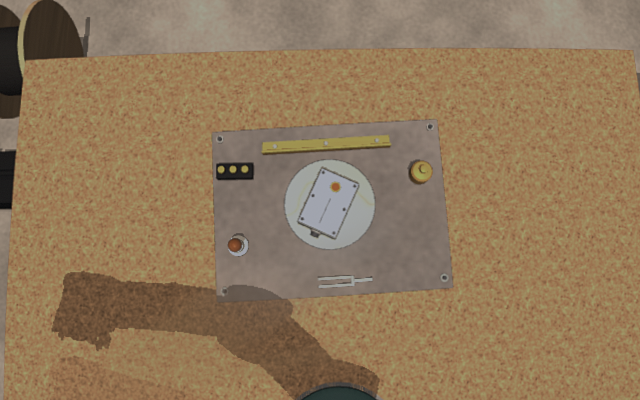

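View pics/side0.png

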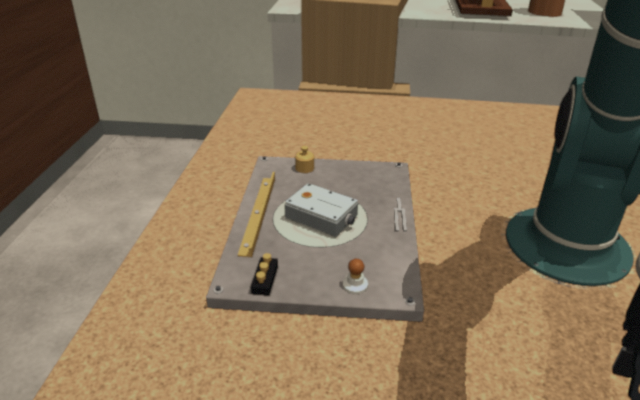

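The top view shows the disc around (330,204). The seismometer's socket points towards the robot at (315,234), and the fence is at the top, from (263,148) to (390,142). The tuning fork is at (345,281), the weight at (421,172), the terminal block at (235,171) and the lamp at (238,245).

```bash
cat > h.py <<'E'
import numpy as np,cv2
np.set_printoptions(precision=4,suppress=True)
def cast(P,px,z):
    K=P["intrinsics"];k1=P["k1"]
    px=np.atleast_2d(px).astype(float)
    d=(px-[K[0,2],K[1,2]])/[K[0,0],K[1,1]]
    s=d.copy()
    for _ in range(20): s=d/(1+k1*(s**2).sum(1,keepdims=True))
    rays=np.c_[s,np.ones(len(s))]@P["R"]; C=-P["R"].T@P["t"]
    return (C+rays*((z-C[2])/rays[:,2])[:,None])
def proj(P,X):
    c=np.atleast_2d(X)@P["R"].T+P["t"]; s=c[:,:2]/c[:,2:]
    s=s*(1+P["k1"]*(s**2).sum(1,keepdims=True))
    K=P["intrinsics"]; return s*[K[0,0],K[1,1]]+[K[0,2],K[1,2]]
E
python3 - <<'E'
import cv2
im=cv2.imread("pics/top0.png")
cv2.imwrite("pics/top0c.png",cv2.resize(im[120:300,210:455],(784,576),interpolation=cv2.INTER_CUBIC))
im=cv2.imread("pics/top0.png")
cv2.imwrite("pics/top0d.png",cv2.resize(im[150:258,270:390],(720,594)[0:2],interpolation=cv2.INTER_CUBIC)[:, :])
for n,a in(("top",[(300,195),(303,225),(330,200),(315,234),(295,178),(319,201),(370,200),(300,260)]),):
    for p in a: print(p,im[p[1],p[0]],cv2.cvtColor(im,cv2.COLOR_BGR2HSV)[p[1],p[0]])
E
```

```text
(300, 195) [142 160 160] [ 30  29 160]
(303, 225) [66 74 75] [27 31 75]
(330, 200) [153 146 143] [111  17 153]
(315, 234) [75 75 78] [ 0 10 78]
(295, 178) [163 166 163] [ 60   5 166]
(319, 201) [174 165 162] [113  18 174]
(370, 200) [153 164 161] [ 38  17 164]
(300, 260) [113 123 136] [ 13  43 136]
```

View pics/top0c.png

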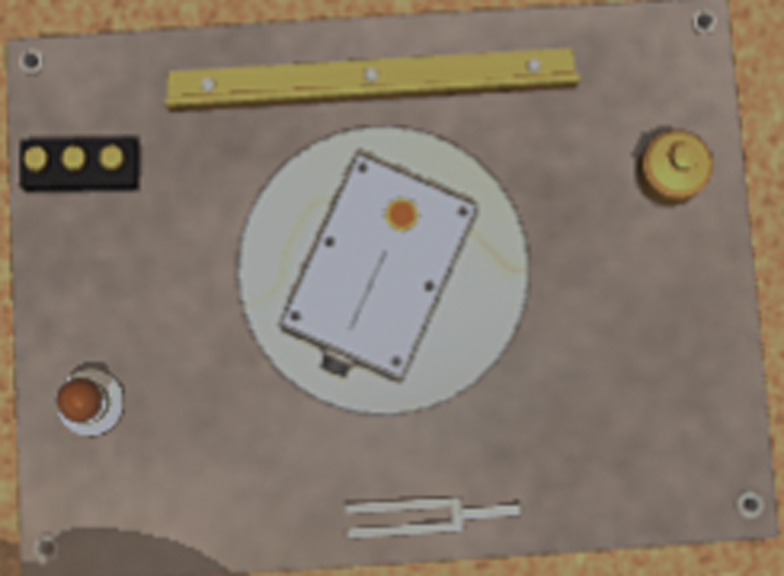

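View pics/top0d.png

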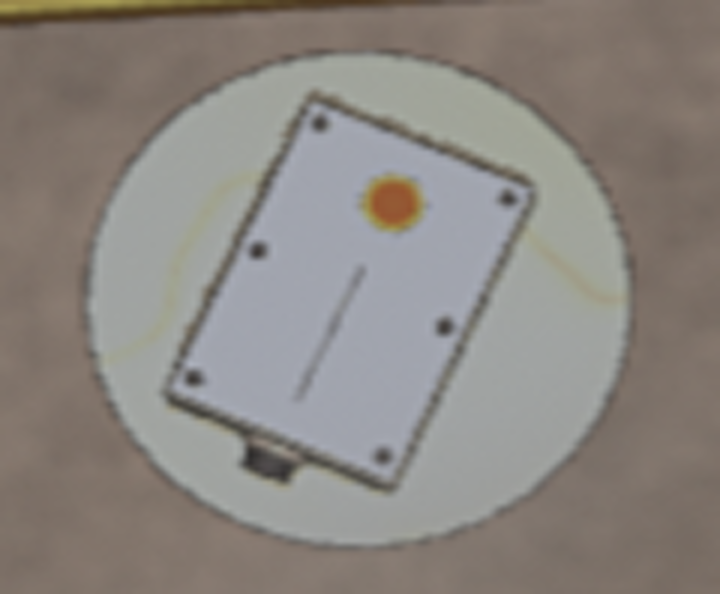

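```bash
cat >> h.py <<'E'
def lid(im,P,dc=None):
    b,g,rr=[im[:,:,i].astype(int) for i in (2,1,0)]
    m=((b-rr>5)&(b>110)&(b-g>2)).astype(np.uint8)
    if dc is not None:
        u=proj(P,[dc[0],dc[1],.05])[0]; k=np.zeros_like(m); cv2.circle(k,(int(u[0]),int(u[1])),50,1,-1); m&=k
    else:
        k=np.zeros_like(m);k[150:258,270:390]=1;m&=k
    cs,_=cv2.findContours(m,cv2.RETR_EXTERNAL,cv2.CHAIN_APPROX_NONE)
    c=max(cs,key=cv2.contourArea)
    w=cast(P,c.reshape(-1,2),0.078)[:,:2]
    return w,c
def rect(w):
    (cx,cy),(a,b),an=cv2.minAreaRect((w*1000).astype(np.float32))
    th=np.deg2rad(an); 
    if a>b: d=np.array([np.cos(th),np.sin(th)])
    else: d=np.array([-np.sin(th),np.cos(th)])
    return np.array([cx,cy])/1000,(a,b),d
E
python3 - <<'E'
from bench import r
from h import *
im=cv2.imread("pics/top0.png")[:,:,::-1]
P=r.camera_params("top")
w,c=lid(im,P); ctr,sz,d=rect(w); print("lid",len(w),ctr,sz,d,np.degrees(np.arctan2(d[1],d[0])))
# disc
hs=cv2.cvtColor(im,cv2.COLOR_RGB2HSV)
m=((hs[:,:,1]<35)&(hs[:,:,2]>135)).astype(np.uint8);k=np.zeros_like(m);k[152:258,270:390]=1;m&=k
cs,_=cv2.findContours(m,cv2.RETR_EXTERNAL,cv2.CHAIN_APPROX_NONE);c=max(cs,key=cv2.contourArea)
dw=cast(P,c.reshape(-1,2),.03)[:,:2]; A=np.c_[2*dw,np.ones(len(dw))];s=np.linalg.lstsq(A,(dw**2).sum(1),rcond=None)[0]
R=np.sqrt(s[2]+s[:2]@s[:2]);print("disc",s[:2],R,"res",np.std(np.hypot(*(dw-s[:2]).T)))
# fence
m=((hs[:,:,0]>20)&(hs[:,:,0]<32)&(hs[:,:,1]>110)).astype(np.uint8)
k=np.zeros_like(m);k[130:158,258:395]=1;m&=k
cols=[u for u in range(268,386)]
lo=np.array([[u,np.where(m[:,u])[0].max()+.5] for u in cols])
up=np.array([[u,np.where(m[:,u])[0].min()-.5] for u in cols])
for nm,e,z in(("low",lo,.03),("low",lo,.054),("up",up,.054),("up",up,.034)):
    q=cast(P,e,z)[:,:2]; f=cv2.fitLine(q.astype(np.float32),cv2.DIST_HUBER,0,.001,.001).ravel();n=np.array([abs(f[1]),-f[0]*np.sign(f[1])])
    print(nm,z,f,np.degrees(np.arctan2(f[1],f[0])),"dist",n@(f[2:]-s[:2]))
def pos(px,z): return cast(P,px,z)[0]
print("fork",cast(P,[[319,280],[319,285],[355,281],[372,279.5]],.036)); print("lamp",pos([238.5,245],.05),"weight",pos([421,170],.08),"tb",pos([235,171],.069))
pts=cast(P,[[315,234]],.054);print("socket",pts)
for side in(1,-1):
  pass
n=np.array([-d[1],d[0]])
for a in(1,-1):
  for b in(1,-1):
    q=ctr+a*d*.0675+b*n*.0475; print(a,b,q,np.hypot(*(q-s[:2])))
E
```

```text
lid 181 [0.5486 0.0148] (87.87633514404297, 127.91470336914062) [-0.9043  0.4269] 154.72940063476562
disc [0.5513 0.0114] 0.10278723826242861 res 0.00065376881300446
low 0.03 [ 0.0433 -0.9991  0.6805  0.0154] -87.516464 dist 0.12925779975732335
low 0.054 [ 0.0433 -0.9991  0.6746  0.0158] -87.516464 dist 0.12340186595523114
up 0.054 [ 0.0406 -0.9992  0.699   0.0324] -87.67181 dist 0.14842265333358293
up 0.034 [ 0.0406 -0.9992  0.7043  0.0325] -87.67178 dist 0.1537769115164873
fork [[ 0.3773  0.0383  0.036 ]
 [ 0.3662  0.0385  0.036 ]
 [ 0.3736 -0.0427  0.036 ]
 [ 0.3761 -0.0811  0.036 ]]
lamp [0.4584 0.2179 0.05  ] weight [ 0.6167 -0.1941  0.08  ] tb [0.6242 0.2236 0.069 ]
socket [[0.48   0.0454 0.054 ]]
1 1 [0.4672 0.0007] 0.08473351945196202
1 -1 [0.5078 0.0866] 0.08681356449803701
-1 1 [ 0.5893 -0.057 ] 0.07826830558812355
-1 -1 [0.6299 0.0289] 0.08051554708113647
```

```bash
cat >> h.py <<'E'
from scipy.spatial.transform import Rotation as Ro
DC=np.array([.5513,.0114]); TH=np.radians(92.4)
def box(r,name,d0=np.array([-.9,.43])):
    P=r.camera_params("top"); im=r.snapshot("top"); cv2.imwrite(f"pics/{name}.png",im[:,:,::-1])
    w,c=lid(im,P,DC); ctr,sz,d=rect(w)
    if d@d0<0:d=-d
    return ctr,d,sz,im
def rot(a): return np.array([[np.cos(a),-np.sin(a)],[np.sin(a),np.cos(a)]])
def corners(ctr,u):
    x=np.array([u[1],-u[0]]); return [np.linalg.norm(ctr+a*.0675*u+b*.0475*x-DC) for a,b in((1,1),(1,-1),(-1,-1),(-1,1))]
def push(ctr,u,which,delta,L=.048,hw=.011,stand=.025):
    """clockwise push by delta; which A (corner2, +x dir) or B (corner4, -x dir). start/end TCP xy, phi of tool x"""
    x=np.array([u[1],-u[0]]); s=1 if which=="A" else -1
    piv=ctr-s*.05*u; M=rot(-delta); c2=piv+M@(ctr-piv); u2=M@u; x2=M@x
    st=ctr+s*L*u-s*(.0475+stand)*x; en=c2+s*L*u2-s*(.0475+hw)*x2
    phi=np.arctan2(x2[1],x2[0])-np.pi/2
    return st,en,phi,c2,u2
def rel(s,xyz,phi):
    Rt=Ro.from_rotvec(s["tcp_rot"]).as_matrix()
    R2=np.array([[np.cos(phi),np.sin(phi),0],[np.sin(phi),-np.cos(phi),0],[0,0,-1.]])
    return (Rt.T@(np.array(xyz)-s["tool_pos"])*1000).round(1), Ro.from_matrix(Rt.T@R2).as_rotvec().round(3)
E
python3 - <<'E'
from bench import r
from h import *
s=r.sense(); ctr=np.array([.5486,.0148]);u=np.array([-.9043,.4269])
st,en,phi,c2,u2=push(ctr,u,"B",.28)
print(st,en,phi,c2,u2,corners(c2,u2))
print(rel(s,[*st,.14],phi))
E
```

```text
[0.623  0.0599] [0.6156 0.0154] -0.7210614258542274 [0.5409 0.0031] [-0.7511  0.6602] [np.float64(0.07786294224057726), np.float64(0.0924201342141435), np.float64(0.0889585830329315), np.float64(0.07372100149500235)]
(array([-404.9,  586. ,   91.2]), array([0.001, 0.001, 2.029]))
```

Emit:
{"api": "servo_tool", "payload": {
  "motion": [
    [-405,586,60,0,0,2.03,255],
    [-405,586,60,0,0,2.03,255],
    [-405,586,60,0,0,2.03,255],
    [-405,586,60,0,0,2.03,255],
    [-405,586,60,0,0,2.03,255],
    [-405,586,60,0,0,2.03,255],
    [-405,586,60,0,0,2.03,255],
    [-405,586,60,0,0,2.03,255],
    [-405,586,60,0,0,2.03,255],
    [-405,586,60,0,0,2.03,255],
    [-405,586,60,0,0,2.03,255],
    [-405,586,60,0,0,2.03,255],
    [-405,586,60,0,0,2.03,255],
    [-405,586,60,0,0,2.03,255],
    [-405,586,60,0,0,2.03,255],
    [-405,586,60,0,0,2.03,255],
    [-405,586,60,0,0,2.03,255]
  ]
}}

```text
t: 2.22
tool_pos: [0.6229, 0.0606, 0.1715]
tcp_rot: [-2.939, 1.109, -0.0]
wrist_force: [0.4, -0.6, 0.5]
width: 0.002
```

Run:
```python
from bench import r
from h import *
s=r.sense(); print(s["t"],s["tool_pos"],s["tcp_rot"],s["width"],s["wrist_force"]); ctr=np.array([.5486,.0148]);u=np.array([-.9043,.4269])
st,en,phi,c2,u2=push(ctr,u,"B",.28)
print(rel(s,[*st,.042],phi),rel(s,[*en,.042],phi))
cv2.imwrite("pics/side1.png",r.snapshot("side")[:,:,::-1])
cv2.imwrite("pics/top1.png",r.snapshot("top")[:,:,::-1])
```

```text
2.225 [0.6229 0.0606 0.1715] [-2.9392  1.1087 -0.0002] 0.0017675446967007479 [ 0.4001 -0.5523  0.5138]
(array([  0.5,   0.5, 129.5]), array([-0., -0., -0.])) (array([ 24.4,  38.8, 129.5]), array([-0., -0., -0.]))
```

View pics/side1.png

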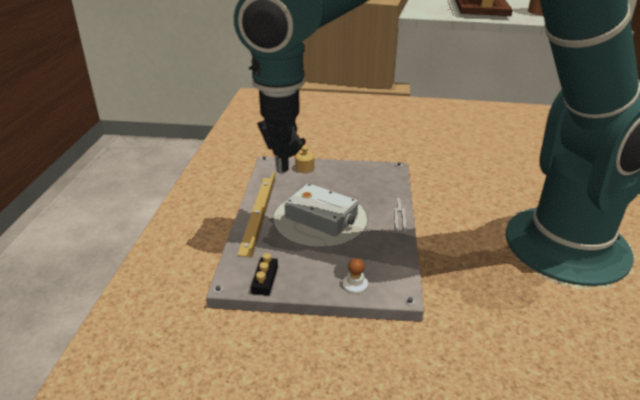

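View pics/top1.png

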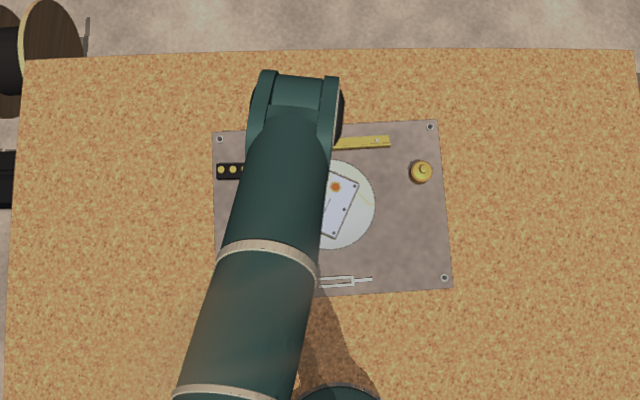

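The side view shows the shut fingertips at about (283,163), between the fence and the box and clear of both. In the top view the arm hides half of the box.

Emit:
{"api": "servo_tool", "payload": {
  "motion": [
    [0,0,45,0,0,0,255],
    [0,0,90,0,0,0,255],
    [0,0,120,0,0,0,255],
    [0,0,129,0,0,0,255],
    [0,0,129,0,0,0,255],
    [0,0,129,0,0,0,255]
  ]
}}

```text
t: 3.08
tool_pos: [0.6238, 0.0602, 0.0437]
tcp_rot: [-2.938, 1.109, -0.003]
wrist_force: [0.3, 0.2, -0.1]
width: -0.002
```

Run:
```python
from bench import r
import cv2
im=r.snapshot("side")[:,:,::-1]
cv2.imwrite("pics/side2.png",cv2.resize(im[130:300,220:430],None,fx=3.5,fy=3.5,interpolation=cv2.INTER_CUBIC))
```

```text
(no output)
```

View pics/side2.png

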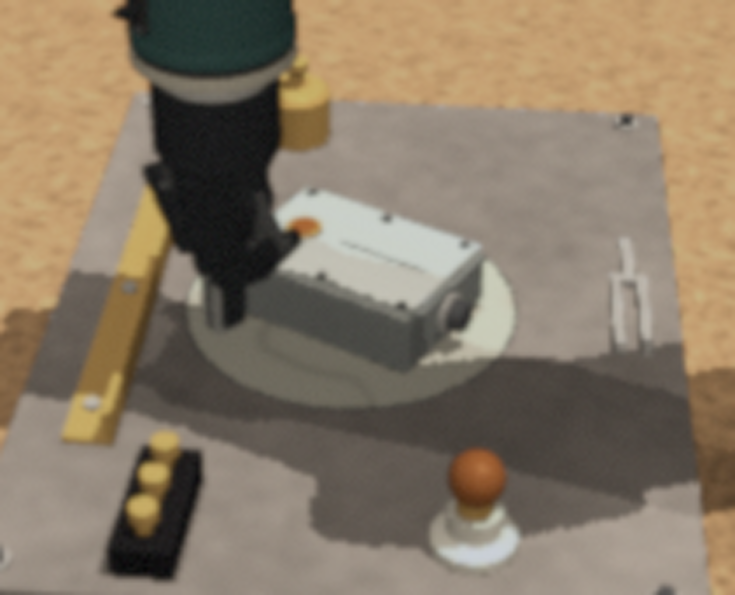

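The fingertips are down at the crop position (222,310), with a small gap to the box's fence-facing long side. The lid screws are visible and nothing is touching. I'll push gently.

Emit:
{"api": "servo_tool", "payload": {
  "motion": [
    [2,3.3,0,0,0,0,255],
    [4,6.5,0,0,0,0,255],
    [6,9.8,0,0,0,0,255],
    [8,13,0,0,0,0,255],
    [10,16.3,0,0,0,0,255],
    [12,19.5,0,0,0,0,255]
  ]
}}

```text
t: 3.88
tool_pos: [0.6193, 0.0377, 0.0424]
tcp_rot: [-2.939, 1.109, -0.001]
wrist_force: [2.5, 3.8, 1.0]
width: 0.003
```

Run:
```python
from bench import r
import cv2
im=r.snapshot("side")[:,:,::-1]
cv2.imwrite("pics/side3.png",cv2.resize(im[130:300,220:430],None,fx=3.5,fy=3.5,interpolation=cv2.INTER_CUBIC))
```

```text
(no output)
```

View pics/side3.png

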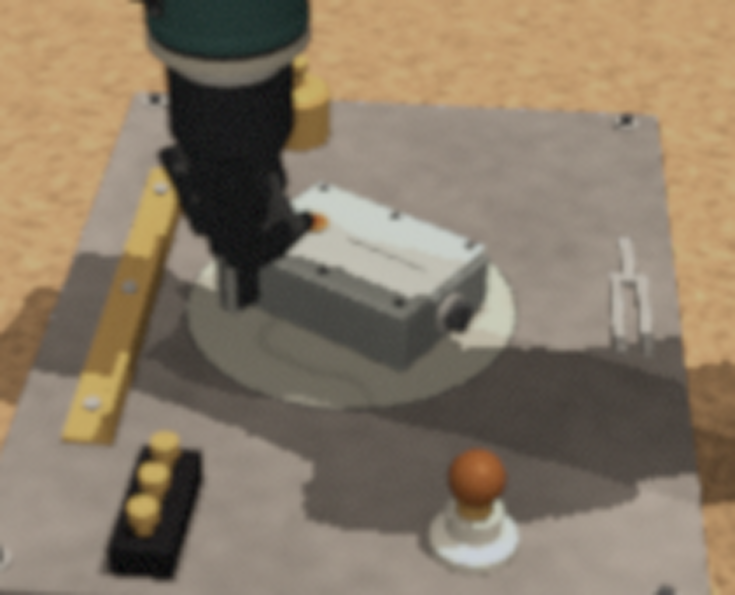

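The finger is in contact at about 4.5 N and the box has started to turn, with no tilt visible. I'll finish this push and then back off.

Emit:
{"api": "servo_tool", "payload": {
  "motion": [
    [2,3.3,0,0,0,0,255],
    [4,6.5,0,0,0,0,255],
    [6,9.8,0,0,0,0,255],
    [8,13,0,0,0,0,255],
    [10,16.3,0,0,0,0,255],
    [12,19.5,0,0,0,0,255],
    [12,19.5,0,0,0,0,255]
  ]
}}

```text
t: 4.8
tool_pos: [0.6151, 0.0144, 0.0423]
tcp_rot: [2.938, -1.11, 0.0]
wrist_force: [1.6, -0.1, 0.9]
width: -0.0
```

Emit:
{"api": "servo_tool", "payload": {
  "motion": [
    [0,-10,0,0,0,0,255],
    [0,-20,0,0,0,0,255],
    [0,-20,-40,0,0,0,255],
    [0,-20,-100,0,0,0,255],
    [100,-60,-110,0,0,0,255],
    [170,-70,-110,0,0,0,255],
    [170,-70,-110,0,0,0,255]
  ]
}}

```text
t: 5.68
tool_pos: [0.791, -0.0448, 0.1523]
tcp_rot: [2.94, -1.108, 0.0]
wrist_force: [0.7, 0.2, 0.7]
width: 0.001
```

```bash
cat > look.py <<'E'
import sys
from bench import r
from h import *
n=sys.argv[1]
s=r.sense();print(s["t"],s["tool_pos"],s["wrist_force"])
ctr,u,sz,im=box(r,n)
print("box",ctr,"off",ctr-DC,np.degrees(np.arctan2(u[1],u[0])),sz,"to go",np.arctan2(u[1],u[0])-TH,np.array(corners(ctr,u)))
a=cv2.resize(im[120:300,210:455,::-1],(784,576),interpolation=cv2.INTER_CUBIC);cv2.imwrite(f"pics/{n}c.png",a)
cv2.imwrite(f"pics/{n}s.png",r.snapshot("side")[:,:,::-1])
E
python3 look.py b1
```

```text
5.675 [ 0.791  -0.0448  0.1523] [0.7392 0.2091 0.7004]
box [ 0.5412 -0.0533] off [-0.0101 -0.0647] 160.1369400024414 (22.381011962890625, 64.2288818359375) to go 1.1822326282684585 [0.0575 0.1246 0.1374 0.0817]
```

View pics/b1c.png

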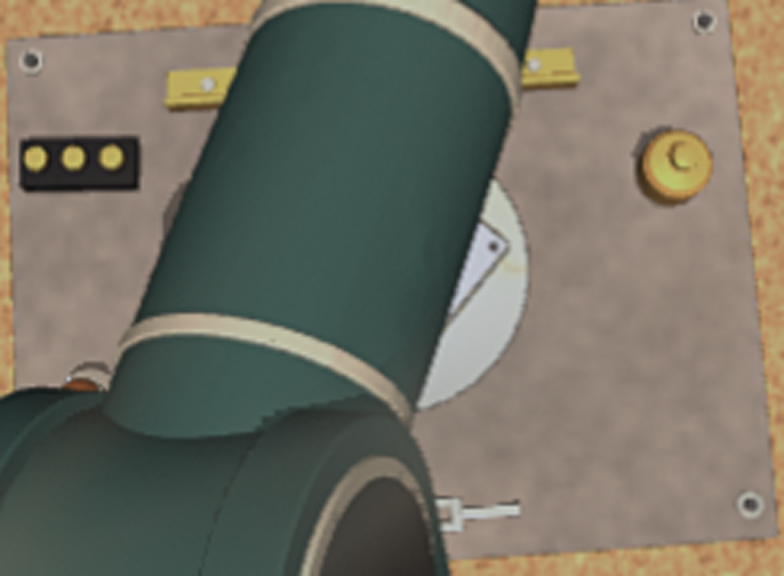

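The top view is blocked by the arm, so I'll swing it out to the right.

Emit:
{"api": "servo_tool", "payload": {
  "motion": [
    [-83,346,0,0,0,0,255],
    [-83,346,0,0,0,0,255],
    [-83,346,0,0,0,0,255],
    [-83,346,0,0,0,0,255],
    [-83,346,0,0,0,0,255],
    [-83,346,0,0,0,0,255],
    [-83,346,0,0,0,0,255]
  ]
}}

```text
t: 6.65
tool_pos: [0.496, -0.2511, 0.1528]
tcp_rot: [2.937, -1.115, -0.0]
wrist_force: [0.8, 0.2, 0.5]
width: -0.002
```

```bash
python3 look.py b1b
```

```text
6.65 [ 0.496  -0.2511  0.1528] [0.8328 0.1828 0.5365]
box [0.5404 0.0017] off [-0.0109 -0.0097] 140.01020431518555 (88.95372772216797, 128.4560546875) to go 0.8309548228471999 [0.077  0.0932 0.0901 0.0732]
```

View pics/b1bc.png

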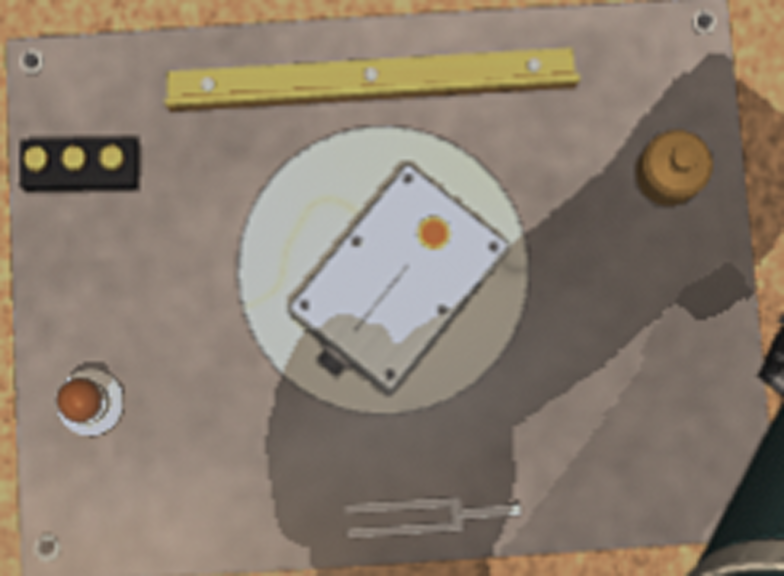

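View pics/b1bs.png

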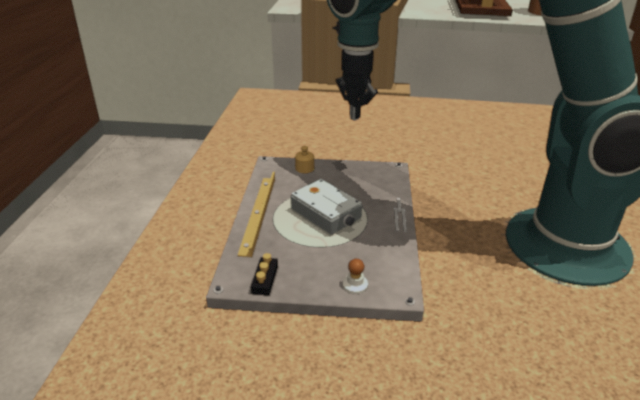

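The box now has its middle at (0.5404,0.0017) at 140°, so 0.26 rad is done and 0.83 remains. All corners are within 93 mm of the disc centre and the bystanders haven't moved. Next is a push on corner 2.

```bash
cat > plan.py <<'E'
import sys
from bench import r
from h import *
cx,cy,deg,w,dl=sys.argv[1:6]; a=np.radians(float(deg))
st,en,phi,c2,u2=push(np.array([float(cx),float(cy)]),np.array([np.cos(a),np.sin(a)]),w,float(dl))
s=r.sense()
print("st",st,"en",en,"phi",phi,"pred",c2-DC,np.array(corners(c2,u2)))
print("rel high",rel(s,[*st,.15],phi)," en-st tool:",(np.array([[np.cos(phi),np.sin(phi)],[np.sin(phi),-np.cos(phi)]])@(en-st)*1000).round(1), "down from .15: 108")
E
python3 plan.py .5404 .0017 140.0 A .34
```

```text
st [ 0.457 -0.023] en [0.4785 0.0243] phi -1.038131700797732 pred [0.002  0.0012] [0.084  0.0812 0.0812 0.0839]
rel high (array([-180.5, -142.1,    2.5]), array([-0.   , -0.   ,  0.317]))  en-st tool: [-29.8 -42.5] down from .15: 108
```

Emit:
{"api": "servo_tool", "payload": {
  "motion": [
    [-180,-142,3,0,0,0.317,255],
    [-180,-142,3,0,0,0.317,255],
    [-180,-142,3,0,0,0.317,255],
    [-180,-142,3,0,0,0.317,255],
    [-180,-142,3,0,0,0.317,255],
    [-180,-142,50,0,0,0.317,255],
    [-180,-142,90,0,0,0.317,255],
    [-180,-142,110,0,0,0.317,255],
    [-180,-142,110,0,0,0.317,255],
    [-180,-142,110,0,0,0.317,255]
  ]
}}

```text
t: 8.0
tool_pos: [0.4576, -0.0241, 0.043]
tcp_rot: [-2.727, 1.559, -0.001]
wrist_force: [-0.5, -0.1, -0.2]
width: -0.003
```

Run:
```python
from bench import r
from h import *
print(rel(r.sense(),[.4785,.0243,.042],-1.038))
im=r.snapshot("side")[:,:,::-1]
cv2.imwrite("pics/side4.png",cv2.resize(im[130:300,220:430],None,fx=3.5,fy=3.5,interpolation=cv2.INTER_CUBIC))
```

```text
(array([-31.1, -42.5,   1. ]), array([-0.001, -0.001, -0.001]))
```

View pics/side4.png

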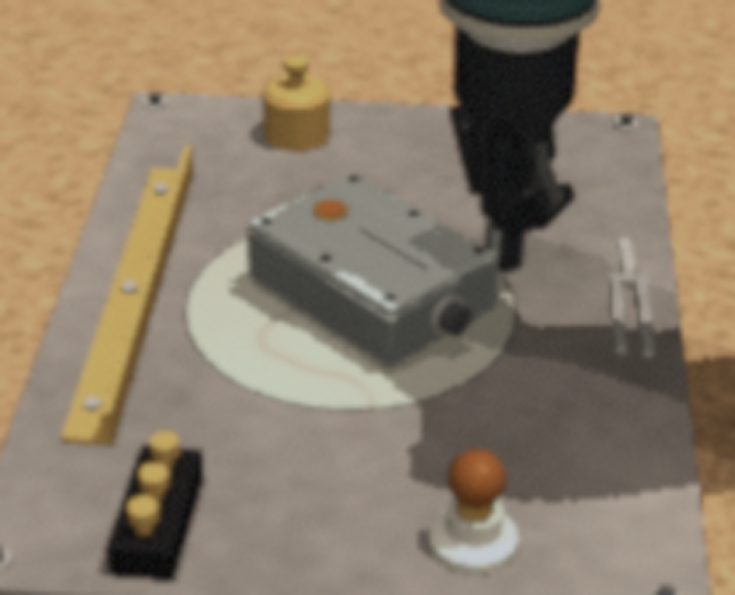

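The finger is down at crop (508,250), behind the box's -x side near corner 2.

Emit:
{"api": "servo_tool", "payload": {
  "motion": [
    [-2.4,-3.3,0,0,0,0,255],
    [-4.8,-6.5,0,0,0,0,255],
    [-7.2,-9.8,0,0,0,0,255],
    [-9.6,-13.1,0,0,0,0,255],
    [-12,-16.3,0,0,0,0,255],
    [-14.4,-19.6,0,0,0,0,255],
    [-16.8,-22.9,0,0,0,0,255]
  ]
}}

```text
t: 8.93
tool_pos: [0.4673, 0.0013, 0.0423]
tcp_rot: [2.725, -1.56, -0.002]
wrist_force: [-8.8, -7.6, 10.0]
width: 0.0
```

Emit:
{"api": "servo_tool", "payload": {
  "motion": [
    [-2.4,-3.3,0,0,0,0,255],
    [-4.8,-6.5,0,0,0,0,255],
    [-7.2,-9.8,0,0,0,0,255],
    [-9.6,-13.1,0,0,0,0,255],
    [-12,-16.3,0,0,0,0,255],
    [-14.2,-19.6,0,0,0,0,255],
    [-14.2,-19.6,0,0,0,0,255]
  ]
}}

```text
t: 9.8
tool_pos: [0.4776, 0.0242, 0.0423]
tcp_rot: [2.726, -1.559, -0.001]
wrist_force: [-1.5, -2.3, 2.2]
width: -0.002
```

Emit:
{"api": "servo_tool", "payload": {
  "motion": [
    [0,10,0,0,0,0,255],
    [0,20,0,0,0,0,255],
    [0,25,-40,0,0,0,255],
    [0,40,-100,0,0,0,255],
    [50,70,-110,0,0,0,255],
    [120,100,-110,0,0,0,255],
    [180,130,-110,0,0,0,255],
    [200,150,-110,0,0,0,255],
    [200,150,-110,0,0,0,255]
  ]
}}

```text
t: 10.92
tool_pos: [0.4482, -0.2278, 0.1524]
tcp_rot: [2.722, -1.567, 0.001]
wrist_force: [1.0, 0.0, 0.9]
width: 0.0
```

```bash
python3 look.py a1
```

```text
10.925 [ 0.4482 -0.2278  0.1524] [0.9951 0.013  0.9396]
box [0.5526 0.0148] off [0.0013 0.0034] 121.8016529083252 (88.67615509033203, 128.78890991210938) to go 0.5131556487788411 [0.086  0.0827 0.0791 0.0825]
```

View pics/a1c.png

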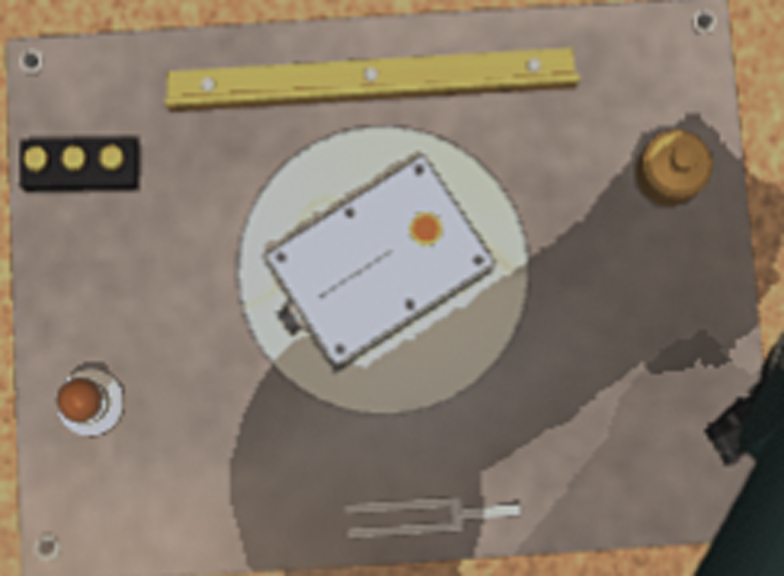

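The box is at 121.8° and centred within 4 mm, with 0.51 rad to go. Now the second push on corner 4, with the tip 4 mm higher because the last push showed 10 N of vertical force.

```bash
python3 plan.py .5526 .0148 121.8 B .28
```

```text
st [0.6395 0.0122] en [ 0.6092 -0.0211] phi -1.2957816246606997 pred [-0.0115 -0.0022] [0.0773 0.0905 0.089  0.0756]
rel high (array([-107.7, -283.7,    2.1]), array([0.   , 0.001, 0.256]))  en-st tool: [23.9 38.3] down from .15: 108
```

Emit:
{"api": "servo_tool", "payload": {
  "motion": [
    [-108,-284,2,0,0,0.256,255],
    [-108,-284,2,0,0,0.256,255],
    [-108,-284,2,0,0,0.256,255],
    [-108,-284,2,0,0,0.256,255],
    [-108,-284,2,0,0,0.256,255],
    [-108,-284,2,0,0,0.256,255],
    [-108,-284,2,0,0,0.256,255],
    [-108,-284,50,0,0,0.256,255],
    [-108,-284,90,0,0,0.256,255],
    [-108,-284,106,0,0,0.256,255],
    [-108,-284,106,0,0,0.256,255],
    [-108,-284,106,0,0,0.256,255]
  ]
}}

```text
t: 12.52
tool_pos: [0.6408, 0.0126, 0.048]
tcp_rot: [-2.504, 1.895, -0.003]
wrist_force: [-0.1, 0.0, -0.1]
width: -0.004
```

Run:
```python
from bench import r
from h import *
print(rel(r.sense(),[.6092,-.0211,.046],-1.2958))
im=r.snapshot("side")[:,:,::-1]
cv2.imwrite("pics/side5.png",cv2.resize(im[130:300,220:430],None,fx=3.5,fy=3.5,interpolation=cv2.INTER_CUBIC))
```

```text
(array([23.8, 39.5,  1.9]), array([-0.002, -0.001,  0.001]))
```

View pics/side5.png

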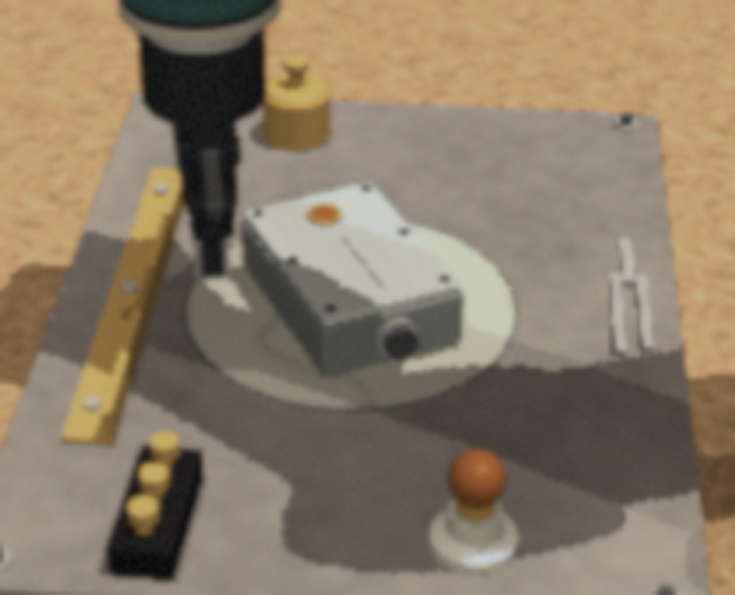

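The fingertip is at crop (215,265), between the fence and the box and clear of both.

Emit:
{"api": "servo_tool", "payload": {
  "motion": [
    [2,3.3,0,0,0,0,255],
    [4,6.6,0,0,0,0,255],
    [6,9.9,0,0,0,0,255],
    [8,13.2,0,0,0,0,255],
    [10,16.5,0,0,0,0,255],
    [12,19.8,0,0,0,0,255]
  ]
}}

```text
t: 13.32
tool_pos: [0.6244, -0.0041, 0.0465]
tcp_rot: [-2.506, 1.894, -0.001]
wrist_force: [4.1, 1.4, -0.8]
width: -0.002
```

Emit:
{"api": "servo_tool", "payload": {
  "motion": [
    [2,3.3,0,0,0,0,255],
    [4,6.6,0,0,0,0,255],
    [6,9.9,0,0,0,0,255],
    [8,13.2,0,0,0,0,255],
    [10,16.5,0,0,0,0,255],
    [12,19.7,0,0,0,0,255],
    [12,19.7,0,0,0,0,255]
  ]
}}

```text
t: 14.2
tool_pos: [0.6081, -0.0214, 0.0463]
tcp_rot: [2.505, -1.895, -0.001]
wrist_force: [1.3, 0.6, 1.0]
width: -0.002
```

Emit:
{"api": "servo_tool", "payload": {
  "motion": [
    [0,-10,0,0,0,0,255],
    [0,-20,0,0,0,0,255],
    [0,-25,-40,0,0,0,255],
    [0,-25,-100,0,0,0,255],
    [50,40,-110,0,0,0,255],
    [100,100,-110,0,0,0,255],
    [150,160,-110,0,0,0,255],
    [200,180,-110,0,0,0,255],
    [200,180,-110,0,0,0,255],
    [200,180,-110,0,0,0,255]
  ]
}}

```text
t: 15.45
tool_pos: [0.4886, -0.2656, 0.1567]
tcp_rot: [2.5, -1.9, 0.001]
wrist_force: [0.4, 0.3, 0.1]
width: -0.002
```

```bash
python3 look.py b2
```

```text
15.45 [ 0.4886 -0.2656  0.1567] [0.4263 0.3216 0.0963]
box [0.5465 0.0106] off [-0.0048 -0.0008] 106.90359687805176 (70.50692749023438, 128.9141387939453) to go 0.2531355189039737 [0.0804 0.0859 0.0849 0.0793]
```

View pics/b2c.png

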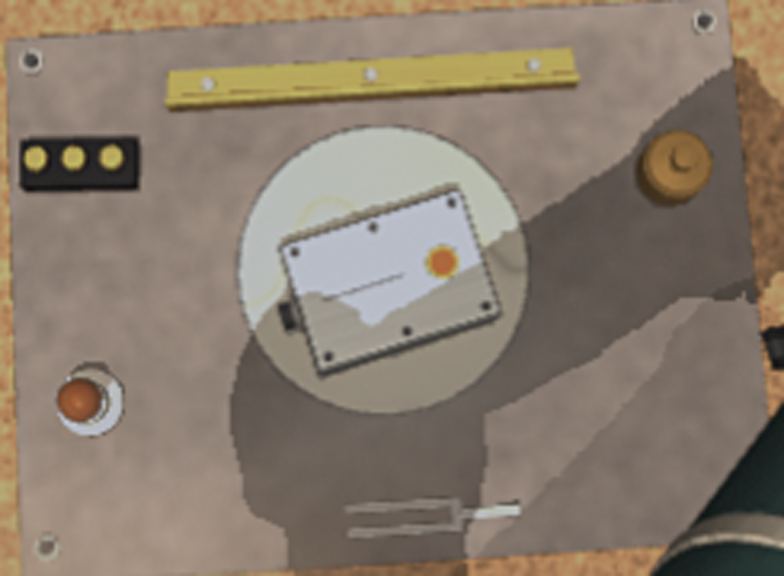

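Arm shadow cut off part of the lid mask, which measures 70.5 mm instead of 89 mm. Correcting for that puts the middle at (0.538,0.008), as predicted. The angle still comes from the unshaded long edges: 106.9°, with 0.25 rad to go.

```bash
python3 plan.py .5378 .0080 106.9 A .265
```

```text
st [0.4545 0.0329] en [0.4909 0.0564] phi -1.540835683207855 pred [-0.0005 -0.0013] [0.0812 0.0818 0.0838 0.0833]
rel high (array([-293.8,  -46. ,    6.2]), array([ 0.   , -0.   ,  0.246]))  en-st tool: [-22.4 -37.1] down from .15: 108
```

Emit:
{"api": "servo_tool", "payload": {
  "motion": [
    [-294,-46,6,0,0,0.246,255],
    [-294,-46,6,0,0,0.246,255],
    [-294,-46,6,0,0,0.246,255],
    [-294,-46,6,0,0,0.246,255],
    [-294,-46,6,0,0,0.246,255],
    [-294,-46,6,0,0,0.246,255],
    [-294,-46,6,0,0,0.246,255],
    [-294,-46,50,0,0,0.246,255],
    [-294,-46,90,0,0,0.246,255],
    [-294,-46,110,0,0,0.246,255],
    [-294,-46,110,0,0,0.246,255],
    [-294,-46,110,0,0,0.246,255]
  ]
}}

```text
t: 17.05
tool_pos: [0.4545, 0.0325, 0.0471]
tcp_rot: [-2.253, 2.189, -0.001]
wrist_force: [-0.1, 0.3, 0.4]
width: -0.003
```

Run:
```python
from bench import r
from h import *
print(rel(r.sense(),[.4909,.0564,.046],-1.5408))
im=r.snapshot("side")[:,:,::-1]
cv2.imwrite("pics/side6.png",cv2.resize(im[130:300,220:430],None,fx=3.5,fy=3.5,interpolation=cv2.INTER_CUBIC))
```

```text
(array([-22.9, -37. ,   1.1]), array([-0.001, -0.   , -0.001]))
```

View pics/side6.png

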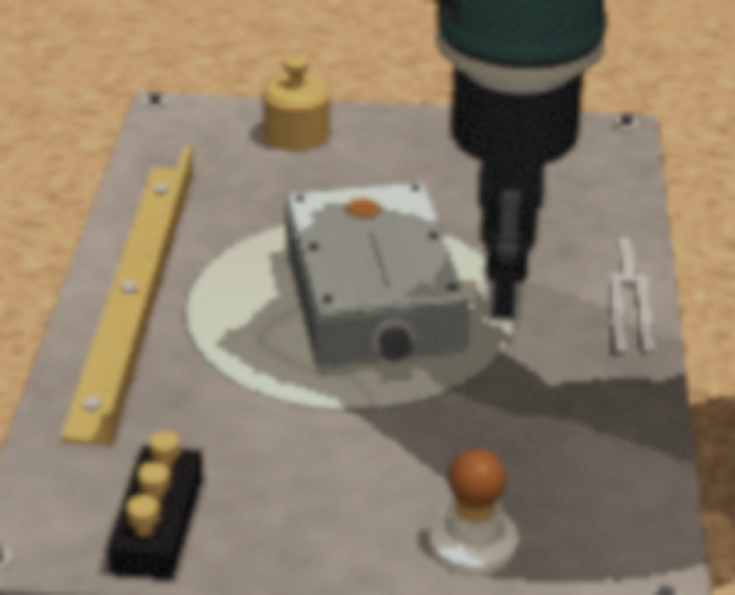

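The finger is at crop (503,305), beside the robot-facing long side near the socket end, and clear of it.

Emit:
{"api": "servo_tool", "payload": {
  "motion": [
    [-2,-3.2,0,0,0,0,255],
    [-4,-6.4,0,0,0,0,255],
    [-6,-9.6,0,0,0,0,255],
    [-8,-12.8,0,0,0,0,255],
    [-10,-16,0,0,0,0,255],
    [-12,-19.2,0,0,0,0,255]
  ]
}}

```text
t: 17.85
tool_pos: [0.4716, 0.0454, 0.046]
tcp_rot: [2.253, -2.187, -0.003]
wrist_force: [-10.2, -1.8, 8.5]
width: 0.001
```

Emit:
{"api": "servo_tool", "payload": {
  "motion": [
    [-2,-3.2,0,0,0,0,255],
    [-4,-6.4,0,0,0,0,255],
    [-6,-9.6,0,0,0,0,255],
    [-8,-12.8,0,0,0,0,255],
    [-10,-16,0,0,0,0,255],
    [-11,-18,0,0,0,0,255],
    [-11,-18,0,0,0,0,255]
  ]
}}

```text
t: 18.73
tool_pos: [0.4897, 0.0571, 0.0461]
tcp_rot: [2.253, -2.187, -0.002]
wrist_force: [-5.0, 0.1, 4.3]
width: -0.001
```

Emit:
{"api": "servo_tool", "payload": {
  "motion": [
    [0,10,0,0,0,0,255],
    [0,20,0,0,0,0,255],
    [0,25,-40,0,0,0,255],
    [0,25,-100,0,0,0,255],
    [60,25,-120,0,0,0,255],
    [120,25,-120,0,0,0,255],
    [180,25,-120,0,0,0,255],
    [240,25,-120,0,0,0,255],
    [300,25,-120,0,0,0,255],
    [360,25,-120,0,0,0,255],
    [400,25,-120,0,0,0,255],
    [400,25,-120,0,0,0,255]
  ]
}}

```text
t: 20.23
tool_pos: [0.4758, -0.3464, 0.1662]
tcp_rot: [2.249, -2.192, 0.001]
wrist_force: [0.0, 0.7, -0.1]
width: 0.003
```

```bash
python3 look.py a2
```

```text
20.225 [ 0.4758 -0.3464  0.1662] [ 0.0074  0.7308 -0.0897]
box [0.5628 0.0114] off [0.0115 0.    ] 93.47164106369019 (64.33184051513672, 128.57565307617188) to go 0.01870366496096798 [0.0891 0.0759 0.0771 0.0902]
```

View pics/a2c.png

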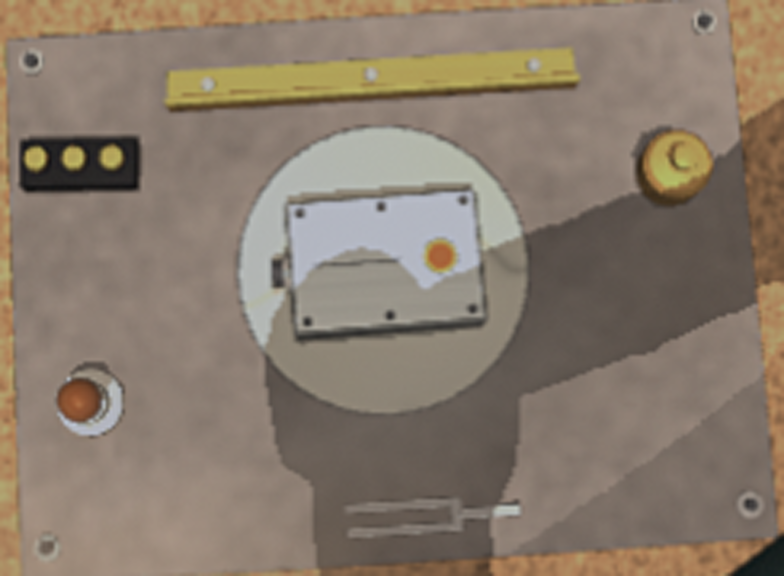

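View pics/a2s.png

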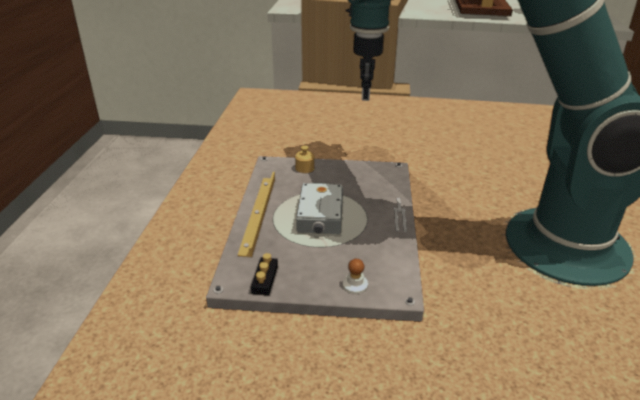

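Run:
```python
from bench import r
from h import *
P=r.camera_params("top"); im=cv2.imread("pics/a2.png")[:,:,::-1]
w,c=lid(im,P,DC); p=c.reshape(-1,2)
us=range(306,354); e=np.array([[u,p[p[:,0]==u,1].min()] for u in us])
q=cast(P,e,.078)[:,:2].astype(np.float32); f=cv2.fitLine(q,cv2.DIST_HUBER,0,.001,.001).ravel()
print("lid fence edge",f,np.degrees(np.arctan2(abs(f[1]),-f[0]*1 if f[1]<0 else f[0])))
sc=np.array([[300,213],[381,207],[463,200],[307,321],[390,315],[473,308]])/3.2+[210,120]-.35
q=cast(P,sc,.078)[:,:2]
for a,b in((0,2),(3,5)): v=q[a]-q[b]; print("screws",np.degrees(np.arctan2(v[1],v[0])))
ctr=(q[0]+q[2]+q[3]+q[5])/4; a=np.radians(93.4); print("ctr",ctr-DC,np.array(corners(ctr,np.array([np.cos(a),np.sin(a)]))))
# bystanders before/after
g0=cv2.imread("pics/top0.png");g1=cv2.imread("pics/a2.png")
for n,(x,y,X,Y) in dict(weight=(405,155,440,190),lamp=(222,230,256,262),tb=(212,158,258,184),fork=(312,268,378,292)).items():
    t=cv2.createCLAHE(3,(2,2))
    A=cv2.Canny(g0,40,100)[y+4:Y-4,x+4:X-4].astype(np.float32);B=cv2.Canny(g1,40,100)[y:Y,x:X].astype(np.float32)
    m=cv2.matchTemplate(B,A,cv2.TM_CCORR_NORMED);print(n,"shift px",np.array(cv2.minMaxLoc(m)[3])-4,round(float(m.max()),2))
```

```text
lid fence edge [ 0.0625 -0.998   0.594   0.011 ] 93.580734
screws 93.58188449275471
screws 93.44718312244872
ctr [-0.0004 -0.0011] [0.0814 0.0819 0.0837 0.0832]
weight shift px [0 0] 0.81
lamp shift px [0 0] 0.98
tb shift px [0 0] 0.98
fork shift px [0 0] 0.72
```

The long side is within about 1.1° (0.02 rad) of the fence, the box is centred within 2 mm, and no bystander has moved. Handing in.

```bash
python3 -c "
from bench import r
print(r.sense()['t'],r.finish_job())"
```

```text
the job is handed in; nothing more can be done
20.325 None
```

I turned the seismometer about 61° clockwise with four fingertip pushes, alternating between corners 4 and 2. I then moved the arm clear and handed the job in at 20.3 s. The hand-in reports no verdict.

**Final checks**
- **Angle:** the long side measures 93.4–93.6° by three fits (lid edge, screw rows, lid outline). The fence is at about 92.4°, so it is off by about 0.02 rad against the 0.07 allowed.
- **Position:** the middle is about 1 mm from the disc centre, and the corners are at most 84 mm from it (limit 107 mm).
- **Bystanders:** none of the four has shifted by a pixel (about 2 mm) in the top view. The weight and fork matches are weaker (0.81 and 0.72) because of shadow.
- **Contact:** the wrist readings, taken only at the end of each move, peaked at about 15 N, including up to 10 N vertical, during the corner 2 pushes.

**Check that disagreed:** in the last two top views the arm's shadow cut off part of the lid in the colour mask. The lid measured 64–70 mm wide instead of 89 mm, which falsely moved the middle about 11 mm in the final view. I took the final middle from the lid screws instead, and it agreed with the predicted position.

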